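Clamp a rock slice in the lever press

TASK

In the lab's small lever press a rock slice lies freshly glued on its glass slide and has to be clamped while the glue takes. First lift the tall tin out from under the lever's path and stand it upright in the free end of the wooden tray, then flip the press's safety catch right back so that it no longer blocks the lever, then pull the lever all the way down to its stop and keep holding it there: you finish with the lever still held down. Leave the slice where it lies, and the small tin, the jar, the sieve and the boxes as they stand.

Things in the scene. Friction and masses are not known exactly. Their poses are not given: they have to be found in the camera images.
- press: Grey lever press bolted to the bench. Origin on the bench straight below the ram; x axis from its front (operator's and robot's side) to its back, y to the left, z up. In mm: foot x -65..150, y +-50, z 0..26; column x 89..137, y +-26; head x -37..137, y +-33, z 120..210. Square 22 mm ram on the z axis, top at z 251. Lever on the right (-y) side, safety catch on the left (+y)
- lever (a joint): lever angle, rad. 0 = up, as it starts (leaning to the operator, 70 degrees above level); grows as it is pulled toward the operator and down; 1.66 = stop, fully down (25 degrees below level). A spring raises it when let go: 2 N at the knob starts it, 3 N until the pad meets the slice, then rising to 7 to 8 N at the stop. With the catch on it moves at most about 0.1
- lever_knob (a point): centre of the bright steel ball knob, 32 mm in diameter, at the lever's end; it moves with the lever. The lever's arm is a 12 mm round bar that runs from the knob straight to lever_hinge. Knob is about 325 mm above the bench at lever 0 and about 93 mm at the stop
- lever_hinge (a point): fixed point on the lever's turning axis, in the plane in which knob and arm swing: 14 mm behind, 55 mm to the right of and 165 mm above the press's origin. The axis is the press's y axis; the knob's centre goes round it at a radius of 170 mm
- catch (a joint): angle of the steel safety catch, rad. 0 = on: its hook holds a dog on the lever's shaft. Grows as the thumb piece is flipped back (away from the operator, the press's +x); the hook is clear from 0.25; flipped back from 0.4; stop at 1.0. It stays where it is left; 1 to 1.5 N at the thumb piece moves it
- catch_tab (a point): centre of the catch's thumb piece: a steel roll 14 mm in diameter and 26 mm wide (along the press's y) at the top of a 10 mm round arm; moves with the catch. With the catch on it stands 11 mm behind, 52 mm left of and 246 mm above the press's origin, free in front, 36 mm above the top of the head
- catch_hinge (a point): fixed point on the catch's turning axis (the press's y axis), level with catch_tab across: 54 mm behind, 52 mm left of and 184 mm above the press's origin. The thumb piece goes round it at a radius of 75 mm, starting 35 degrees in front of upright
- tin_center (a point): centre, half-way up, of the tall closed sample tin that stands on the bench under the lever's path, in front of the press on the lever's side: ribbed bare metal, white lid, 58 mm in diameter (lid 61), 160 mm high, about 0.3 kg. Too tall to be gripped half-way up by a short gripper: grip it about 28 mm below its top, just under the lid (the top 10 mm). z axis up
- tray: open wooden tray, 250 mm (its x) by 170 mm (its y), 40 mm high, walls and floor 10 mm thick, fixed on the bench to the left or to the right of the press. Origin: centre of its underside
- tray_spot (a point): on the tray's inner floor, 10 mm above the bench: the middle of the tray's free end, 55 mm from the tray's centre toward its own -x
- moisture_tin_center (a point): bystander: centre of the low bare-metal tin, 65 mm in diameter and 44 mm high, in the tray's other end, about 75 mm from the tray's centre toward its +x
- slice_center (a point): centre of the rock slice, 22 x 36 x 10 mm, dark stone, lying loose on the glass slide (top of the slide 44 mm above the bench) under the ram
- jar_center (a point): bystander: centre of the jar with brass lid, 68 mm in diameter, 101 mm high, on the bench
- sieve_center (a point): bystander: centre of the round brass test sieve, 103 mm in diameter, 42 mm high, on the bench
- boxes_center (a point): bystander: centre of the stack of three cream card boxes, 110 x 150 mm, 102 mm high, on the side of the press where the tray is not
- pad_face (a point): centre of the underside of the round rubber pad, 30 mm in diameter, sprung under the ram; 70 mm above the bench at lever 0. It sinks 14 mm per rad of lever, meets the rock slice at lever about 1.14, then gives and presses with up to about 40 N
Not all that is in view belongs to the job. Of the things that look like the part that bears tin_center, take the one that is farthest to the robot's right at the start.

How it is judged:
On the way, in this order (a step that is already met when the one before it is completed fails the run):
1. the tall tin stands upright in the tray, let go, the catch still on (x of tin_center in the frame of tray between -0.095 and 0.095 m and y of tin_center in the frame of tray between -0.05 and 0.05 m and height (world z) of tin_center below 0.094 m and angle between tin_center's own z axis and vertical below 0.1 rad and contact force between the fingers and tin below 0.05 N and value of joint catch below 0.2 rad), for 0.2 s.
2. the safety catch is flipped back, the lever still up (value of joint catch above 0.4 rad and value of joint lever below 0.2 rad), for 0.1 s.
3. the lever is pulled down to its stop (value of joint lever above 1.53 rad), for 0.3 s.
At the end, for the whole second after the job is handed in: Fingers still load the lever (over 2 N), held within 0.13 rad of its stop (above 1.53), the pad pressing the rock slice with over 20 N; the catch is flipped back (above 0.4); the tall tin stands at rest and upright (within 0.1 rad) on the tray's floor (value of joint lever above 1.53 rad and contact force between the fingers and lever above 2 N and contact force between pad and slice above 20 N and value of joint catch above 0.4 rad and x of tin_center in the frame of tray between -0.095 and 0.095 m and y of tin_center in the frame of tray between -0.05 and 0.05 m and height (world z) of tin_center below 0.094 m and angle between tin_center's own z axis and vertical below 0.1 rad and linear speed of tin below 0.02 m/s); the arm keeps its last pose, push and grip.
It fails at once if the rock slice is shifted on its slide by more than 6 mm (distance of slice_center from where it was at the start of the episode above 0.006 m).
It fails at once if the small tin, jar, sieve or boxes are shifted by more than 25 mm or tipped over (distance of any of moisture_tin_center, jar_center, sieve_center, boxes_center from where it was at the start of the episode above 0.025 m or angle between any of moisture_tin_center, jar_center, sieve_center, boxes_center's own z axis and vertical above 0.5 rad).
It also fails if it takes over 72 s, if anything falls off the work surface, if the arm or the gripper's body presses on something with over 40 N, if the wrist force passes 120 N, or if a joint passes its speed limit or range.

ROBOT

A 6-joint arm with a two-finger parallel gripper is mounted at the origin on the work surface. World frame = base frame: x ahead of the robot, y to its left, z up, the work surface at z = 0. Lengths are in m, angles in rad, forces in N, time in s.
With the tool pointing down it reaches from about 0.4 to 0.825 m from the base axis. Payload 7 kg.
Tool frame: the origin (TCP) lies on the centre line of the jaws, within the pads' length; the fingertips stand 25 mm ahead of it and the grasp point (between the pads) lies 6 mm ahead of it; z points along the fingers, y is the line along which they close (so a half turn about z gives the same grasp; the last joint's range is limited). The gripper opens to 88 mm and grips with 3 to 60 N. Pads are 19 mm wide; open, the fingers measure 130 mm over their backs; the gripper's body (78 mm by 193 mm) begins 47 mm behind the grasp point.
Start: joints at [-0.965, 0.359, 0.012, 0, -1.224, -0.288], TCP at [0.211, -0.641, 0.252] pointing down, gripper open.
Joint ranges: [-3.07, 3.07], [-1.43, 2.12], [-1.02, 1.25], [-3.03, 1.67], [-3.05, -0], [-3.03, 3.03]. Speed limits (rad/s): [2.39, 2.39, 3.01, 3.14, 3.14, 3.14].

INTERFACE

Orientations are given as [roll, pitch, yaw] about the fixed x, y, z axes, in that order (R = Rz(yaw) Ry(pitch) Rx(roll)).
In Python, from station import readout, vision, arm gives the robot as it stands. The module is installed in compiled form; this text tells all that it offers.
- The arm moves only by the tool carry_out, never from a script. Its argument "commands" is a list of rows, each an object with "dp": the shift along the tool's x, y, z in m, a list of three; "rotation": the turn, a rotation vector about the tool's x, y, z in degrees, a list of three. In form: [{"dp": [dx, dy, dz], "rotation": [wx, wy, wz]}, ...]. A call has 1 to 8 rows; each row shifts and turns the commanded pose from where the row before left it, along the tool's axes as they then stand; what a row does not reach is not made up. A row lasts 1/8 s, in which the tool goes at most 62.5 mm and 10.7 degrees, less where a joint would pass 70% of its speed; a pose out of reach is approached as far as the arm can. A call with a gripper value outside its range is refused whole. "grip" is the finger opening in m, from 0 to 0.0876, set as the call begins (left out, the last holds). The fingers move at their own pace and stop on an object; "force" is the grip in N (left out, the last holds). Time passes only in rows, so rows that do not move let the fingers close. It gives the time, the measured TCP pose, the force, the opening and the grip force at its end, in the units of the state.
- readout.get_state(): the state, without advancing time (a new reading comes with each control period).
- vision.grab_frame(name): name is "side" or "top" or "wrist"; returns (picture, depth): 400x640x3 uint8, red, green, blue; 400x640 float32, m along the optical axis (not along the pixel's ray), 0 where there is no reading.
- vision.calibration(name): a dict with "fovy" (degrees; the focal length in pixels is half the picture's height over the tangent of half this angle, whatever the lens; pixels are square), "cx", "cy" (the principal point, pixels), "origin" and "attitude" of the camera in the world; the wrist camera has in their place "mount" (4x4, takes a point from camera to tool coordinates, whose origin is the TCP and whose axes are the flange's). Camera axes: x right, y down, z forward; pixel columns grow to the right and rows downward; lengths in m; the calibration is good to about 2 mm. A picture is of the moment at which its call begins: read the wrist's pose just before it. calibration takes no time and is no camera call.
- arm.job_done(): hands the job in; it is judged then, once.
Trained networks look in the newest picture that a camera, given by its name, has taken for a name from the list of things; names that differ only in an ending like _2 or _b are one class to them, and where a whole thing is asked for, a point or a joint stands for the part that bears it (a point fixed in the world has none). Each returns a list of dicts, best first, with "score" (0 to 1); they miss things now and then, are a little off and sometimes report something else, mostly with a low value. They report only what shows in the picture. A call takes as long as a camera call. They do not tell look-alikes from the thing itself.
- vision.trace(label, camera): "pixels" (400x640 bool, what is visible of it) and "position" ([row, column] in pixels, amid what is visible of it).
The state is a dict: "t": time; "q": joint angles; "qd": joint speeds; "joint_efforts": joint torques, N m; "eef_pos": TCP position; "ee_rot": TCP orientation; "force": force on the tool from outside, world axes, zero at the start; "moment": the same for the moment, N m; "width": finger opening in m; "gripper_force": force on a finger pad.
Only numpy, scipy, OpenCV 4.12 (cv2) and the standard library are available. Lean on these libraries where they do the work, as an engineer would, in place of code of your own. Each camera call takes 0.05 s, during which the arm holds its last target. There are 200 camera calls.

## Working session

There is one attempt and no reset: what is moved stays moved. The work goes in short steps, Python scripts to look and compute and a tool call to move; the robot and the scene stay as the last step left them, time stands still between calls to the robot, and variables do not carry over. Pictures are saved under pics/ and viewed, at most 10 in all, crops included, and the job is handed in when it is done.

Besides the shell and the picture viewer there is one more tool, called after "Call:" by a JSON object that holds its "fn" and its "kwargs", one argument or row to a line. carry_out: Moves the arm, as the interface text tells. Its arguments: {"type":"object","properties":{"commands":{"type":"array"},"grip":{"type":"number"},"force":{"type":"number"}},"required":["commands"]}

```bash
mkdir -p pics
cat > h.py <<'E'
import numpy as np, cv2
from station import readout, vision, arm
from scipy.spatial.transform import Rotation as R
def cam(name, st=None):
    c=vision.calibration(name); f=200/np.tan(np.radians(c["fovy"])/2)
    if "mount" in c:
        st=st or readout.get_state(); T=np.eye(4); T[:3,:3]=R.from_euler('xyz',st["ee_rot"]).as_matrix(); T[:3,3]=st["eef_pos"]
        T=T@np.array(c["mount"])
    else:
        T=np.eye(4); a=np.array(c["attitude"]); 
        T[:3,:3]=a if a.shape==(3,3) else (R.from_euler('xyz',a).as_matrix() if a.size==3 else R.from_quat(a).as_matrix()); T[:3,3]=c["origin"]
    return f,c["cx"],c["cy"],T
def cloud(d,K):
    f,cx,cy,T=K; v,u=np.mgrid[:d.shape[0],:d.shape[1]]
    P=np.stack([(u-cx)/f*d,(v-cy)/f*d,d],-1)
    W=P@T[:3,:3].T+T[:3,3]; W[d<=0]=np.nan; return W
def save(n,p): cv2.imwrite("pics/"+n,cv2.cvtColor(p,cv2.COLOR_RGB2BGR))
E
python3 - <<'E'
from h import *
for n in("side","top"):
    print(n,vision.calibration(n))
    K=cam(n); p,d=vision.grab_frame(n); save(n+"0.png",p); W=cloud(d,K); np.save(n+"0.npy",W)
    for l in("press","lever_knob","catch_tab","tin_center","tray","moisture_tin_center","jar_center","sieve_center","boxes_center","slice_center"):
        for r in vision.trace(l,n)[:3]:
            m=W[r["pixels"]]; m=m[~np.isnan(m[:,0])]
            if r["score"]>.2 and len(m): print(l,round(r["score"],2),np.round(r["position"]),len(m),np.round(np.percentile(m,[3,50,97],axis=0),3).tolist())
E
```

```text
side {'fovy': 50.28208880736506, 'cx': 314.9329189575098, 'cy': 201.00098955376723, 'origin': array([0.42193086, 0.88128441, 0.84623969]), 'attitude': array([-2.17714078, -0.02024088, -3.06349759])}
press 0.69 [241. 252.] 5525 [[0.541, 0.009, 0.014], [0.63, 0.063, 0.143], [0.728, 0.111, 0.274]]
lever_knob 0.66 [200. 277.] 506 [[0.53, 0.003, 0.152], [0.577, 0.023, 0.224], [0.637, 0.117, 0.338]]
lever_knob 0.36 [254. 324.] 1260 [[0.419, 0.008, 0.001], [0.445, 0.054, 0.102], [0.473, 0.062, 0.16]]
catch_tab 0.59 [232. 248.] 264 [[0.607, 0.081, 0.182], [0.635, 0.1, 0.209], [0.668, 0.113, 0.251]]
catch_tab 0.51 [198. 245.] 417 [[0.682, -0.245, 0.055], [0.707, -0.203, 0.096], [0.74, -0.187, 0.103]]
tin_center 0.97 [297. 374.] 1487 [[0.299, 0.15, 0.006], [0.327, 0.189, 0.109], [0.352, 0.196, 0.161]]
tin_center 0.95 [333. 408.] 1809 [[0.233, 0.265, 0.006], [0.262, 0.305, 0.113], [0.285, 0.313, 0.161]]
tin_center 0.77 [254. 325.] 1306 [[0.418, -0.128, -0.001], [0.446, 0.054, 0.099], [0.474, 0.062, 0.16]]
tray 0.87 [370. 303.] 7202 [[0.362, 0.245, 0.007], [0.475, 0.327, 0.01], [0.6, 0.406, 0.04
[... 1452 characters left out ...]
.] 5091 [[0.361, 0.243, 0.007], [0.469, 0.336, 0.012], [0.598, 0.413, 0.042]]
tray 0.26 [207. 296.] 445 [[0.419, 0.007, 0.157], [0.446, 0.034, 0.16], [0.472, 0.06, 0.164]]
moisture_tin_center 0.81 [170. 196.] 483 [[0.527, 0.287, 0.016], [0.555, 0.314, 0.054], [0.584, 0.345, 0.058]]
jar_center 0.76 [111. 380.] 672 [[0.681, -0.249, 0.008], [0.705, -0.215, 0.1], [0.74, -0.188, 0.104]]
sieve_center 0.56 [117. 231.] 1042 [[0.673, 0.185, 0.017], [0.72, 0.232, 0.029], [0.765, 0.276, 0.043]]
sieve_center 0.46 [137. 292.] 3501 [[0.533, -0.012, 0.002], [0.615, 0.042, 0.208], [0.721, 0.11, 0.335]]
boxes_center 0.81 [190. 420.] 2353 [[0.432, -0.377, 0.02], [0.482, -0.299, 0.101], [0.533, -0.238, 0.106]]
```

Run:
```python
from h import *
W=np.load("top0.npy")
def box(z0,z1,x0,x1,y0,y1,nm):
    m=(W[...,2]>z0)&(W[...,2]<z1)&(W[...,0]>x0)&(W[...,0]<x1)&(W[...,1]>y0)&(W[...,1]<y1)
    P=W[m]; r=cv2.minAreaRect(P[:,:2].astype(np.float32)); print(nm,len(P),np.round(P.mean(0),3),r, np.round(P[:,:2].min(0),3),np.round(P[:,:2].max(0),3)); return P
box(.2,.215,.5,.8,.02,.15,"head")
box(.235,.256,.5,.7,-.1,.15,"ram/tab")
box(.235,.256,.5,.7,.085,.15,"tab")
box(.29,.36,.48,.7,-.1,.1,"knob")
box(.018,.03,.48,.8,-.05,.17,"foot")
box(.034,.048,.3,.66,.22,.43,"trayrim")
box(.152,.17,.4,.5,-.02,.09,"tin")
S=np.load("side0.npy");W=S
box(.034,.046,.3,.66,.22,.43,"trayrim side"); box(.2,.215,.5,.8,.0,.15,"head s");box(.235,.256,.5,.7,.085,.15,"tab s");box(.235,.256,.5,.7,.03,.085,"ram s"); box(.29,.36,.48,.7,-.1,.1,"knob s"); box(.152,.17,.4,.5,-.02,.09,"tin s")
```

```text
head 1253 [0.631 0.052 0.21 ] ((0.6466578245162964, 0.05483847111463547), (0.09048008173704147, 0.17084205150604248), 75.57697296142578) [0.555 0.02 ] [0.73 0.11]
ram/tab 190 [0.604 0.071 0.25 ] ((0.5976159572601318, 0.0561879426240921), (0.12810653448104858, 0.026331396773457527), 63.85095977783203) [ 0.569 -0.001] [0.633 0.115]
tab 73 [0.62  0.102 0.25 ] ((0.6230349540710449, 0.10161902010440826), (0.02573615312576294, 0.020356139168143272), 77.63059997558594) [0.611 0.089] [0.633 0.115]
knob 172 [0.538 0.012 0.336] ((0.5388258695602417, 0.012941071763634682), (0.028637371957302094, 0.030262600630521774), 3.9450511932373047) [ 0.524 -0.002] [0.553 0.028]
foot 551 [0.604 0.039 0.026] ((0.6370232701301575, 0.04447983205318451), (0.09980971366167068, 0.21483297646045685), 75.55927276611328) [ 0.525 -0.027] [0.735 0.117]
trayrim 1078 [0.48 0.33 0.04] ((0.47918879985809326, 0.33009129762649536), (0.1712401956319809, 0.2500573694705963), 83.7802963256836) [0.347 0.234] [0.611 0.428]
tin 448 [0.445 0.034 0.16 ] ((0.44571739435195923, 0.033515240997076035), (0.059290509670972824, 0.0575093
[... 362 characters left out ...]
913238525) [0.558 0.001] [0.731 0.111]
tab s 67 [0.62  0.105 0.248] ((0.6225435733795166, 0.101390540599823), (0.029718803241848946, 0.018249142915010452), 75.68311309814453) [0.612 0.086] [0.632 0.117]
ram s 111 [0.596 0.058 0.246] ((0.5965620875358582, 0.0548321008682251), (0.02434888482093811, 0.024318275973200798), 83.9260025024414) [0.584 0.042] [0.609 0.068]
knob s 171 [0.541 0.018 0.324] ((0.5393850803375244, 0.01723613031208515), (0.03148312494158745, 0.023097623139619827), 12.368562698364258) [0.525 0.004] [0.557 0.028]
tin s 321 [0.446 0.036 0.159] ((0.4460331201553345, 0.03289903700351715), (0.05651070177555084, 0.061898283660411835), 3.169565439224243) [0.417 0.002] [0.475 0.064]
```

View pics/top0.png

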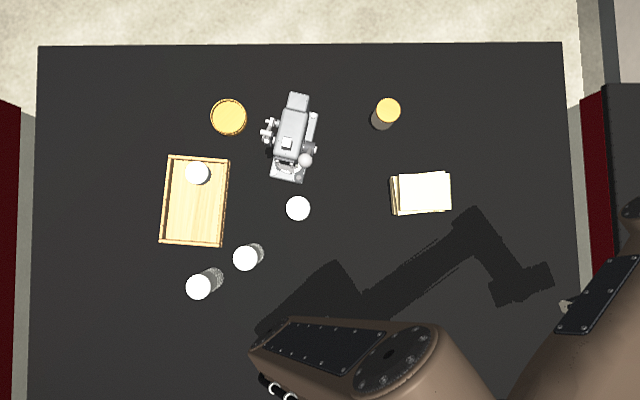

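View pics/side0.png

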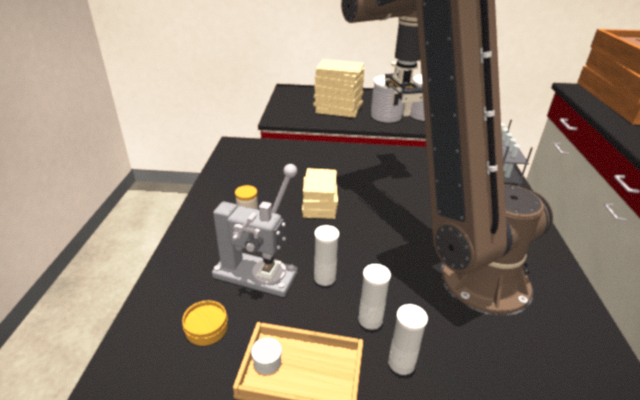

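The top view has three look-alike tall tins, at pixels (298,208), (246,257) and (199,286). The target is the rightmost one, (298,208), which is at world (0.446, 0.033) directly in front of the lever. The press has its knob at (305,160) and its catch at (268,130). The tray's free end is its near end, around pixel (190,230). The side view agrees with this. Fitted press pose: origin (0.596, 0.055), yaw -14.4°. Fitted tray pose: centre (0.479, 0.330), yaw -6°.

```bash
cat >> h.py <<'E'
def go(p,yaw,st=None):
    "dp in tool axes and rotvec (deg) to world TCP p, tool down at yaw(deg)"
    st=st or readout.get_state(); A=R.from_euler('xyz',st["ee_rot"]); B=R.from_euler('xyz',[np.pi,0,np.radians(yaw)])
    print("dp now-axes",np.round(A.inv().apply(np.array(p)-st["eef_pos"]),4),"rot",np.round((A.inv()*B).as_rotvec(degrees=True),2),"dp in goal axes",np.round(B.inv().apply(np.array(p)-st["eef_pos"]),4))
E
python3 - <<'E'
from h import *
s=readout.get_state(); print(s["t"],s["eef_pos"],np.degrees(s["ee_rot"]),np.round(vision.calibration("wrist")["mount"],3).tolist())
go([.446,.033,.252],-14.45)
go([.446,.033,.252],165.55)
E
```

```text
1.1 [ 0.21089174 -0.64117894  0.25157542] [-1.79999603e+02  2.42772159e-04 -1.61791998e+02] [[-0.0, -0.962, -0.272, 0.073], [1.0, 0.0, -0.001, 0.0], [0.001, -0.272, 0.962, -0.132], [0.0, 0.0, 0.0, 1.0]]
dp now-axes [-4.34e-01  5.67e-01 -4.00e-04] rot [  -0.     -0.   -147.34] dp in goal axes [ 5.940e-02 -7.115e-01 -4.000e-04]
dp now-axes [-4.34e-01  5.67e-01 -4.00e-04] rot [-0.    0.   32.66] dp in goal axes [-5.940e-02  7.115e-01 -4.000e-04]
```

Call:
{"fn": "carry_out", "kwargs": {
  "commands": [
    {"dp": [0,0,-0.01],"rotation": [0,0,8.165]},
    {"dp": [0,0,-0.01],"rotation": [0,0,8.165]},
    {"dp": [0,0,-0.01],"rotation": [0,0,8.165]},
    {"dp": [-0.01,0.02,0],"rotation": [0,0,8.165]},
    {"dp": [-0.012,0.045,0],"rotation": [0,0,0]},
    {"dp": [-0.012,0.045,0],"rotation": [0,0,0]},
    {"dp": [-0.012,0.045,0],"rotation": [0,0,0]},
    {"dp": [-0.012,0.045,0],"rotation": [0,0,0]}
  ],
  "grip": 0.0876
}}

```text
t: 2.1
eef_pos: [0.315, -0.4588, 0.2817]
ee_rot: [-3.141, 0.0, 2.889]
force: [0.5, -0.6, 0.2]
width: 0.0876
gripper_force: 0.0
```

Call:
{"fn": "carry_out", "kwargs": {
  "commands": [
    {"dp": [-0.012,0.045,0],"rotation": [0,0,0]},
    {"dp": [-0.012,0.045,0],"rotation": [0,0,0]},
    {"dp": [0,0.045,0],"rotation": [0,0,0]},
    {"dp": [0,0.045,0],"rotation": [0,0,0]},
    {"dp": [0,0.045,0],"rotation": [0,0,0]},
    {"dp": [0,0.045,0],"rotation": [0,0,0]},
    {"dp": [0,0.045,0],"rotation": [0,0,0]},
    {"dp": [0,0.045,0],"rotation": [0,0,0]}
  ]
}}

```text
t: 3.1
eef_pos: [0.4277, -0.116, 0.282]
ee_rot: [3.141, 0.001, 2.889]
force: [0.7, 0.0, 1.1]
width: 0.0875
gripper_force: 0.0
```

Run:
```python
from h import *
s=readout.get_state(); print(s["t"],s["eef_pos"],np.degrees(s["ee_rot"]),s["q"],s["force"])
go([.446,.033,.22],165.55)
```

```text
3.1 [ 0.42768663 -0.11601212  0.28196588] [1.79976994e+02 5.68234038e-02 1.65554104e+02] [ 1.82783316e-01 -5.71619732e-02 -4.19713895e-01  5.74559735e-05
 -1.20717580e+00 -2.00572830e+00] [0.67909752 0.00544994 1.12254284]
dp now-axes [0.0195 0.1488 0.062 ] rot [0.02 0.06 0.  ] dp in goal axes [0.0194 0.1489 0.062 ]
```

Call:
{"fn": "carry_out", "kwargs": {
  "commands": [
    {"dp": [0.005,0.04,0],"rotation": [0,0,0]},
    {"dp": [0.005,0.04,0],"rotation": [0,0,0]},
    {"dp": [0.005,0.04,0],"rotation": [0,0,0]},
    {"dp": [0.0045,0.0288,0.03],"rotation": [0,0,0]},
    {"dp": [0,0,0.03],"rotation": [0,0,0]},
    {"dp": [0,0,0],"rotation": [0,0,0]}
  ]
}}

```text
t: 3.85
eef_pos: [0.4445, 0.0313, 0.2201]
ee_rot: [-3.139, -0.003, 2.89]
force: [0.2, -0.5, 0.3]
width: 0.0872
gripper_force: 0.0
```

Run:
```python
from h import *
s=readout.get_state(); print(s["t"],s["eef_pos"],s["q"])
K=cam("wrist",s); p,d=vision.grab_frame("wrist"); save("w1.png",p); W=cloud(d,K)
m=(abs(W[...,2]-.16)<.01)&(abs(W[...,0]-.446)<.06)&(abs(W[...,1]-.033)<.06); P=W[m]
print(len(P), cv2.minEnclosingCircle(P[:,:2].astype(np.float32)),P[:,2].mean())
go([.446,.033,.138],165.55)
```

```text
3.85 [0.44450841 0.03129586 0.22007014] [ 5.14952744e-01 -6.42443533e-04 -5.12887215e-01 -3.88030497e-04
 -1.06250732e+00 -2.33707002e+00]
5664 ((0.4444412887096405, 0.032454393804073334), 0.0304875485599041) 0.15895493803937472
dp now-axes [-0.0001  0.0019  0.0836] rot [-0.07 -0.05  0.02] dp in goal axes [-0.      0.0018  0.0836]
```

View pics/w1.png

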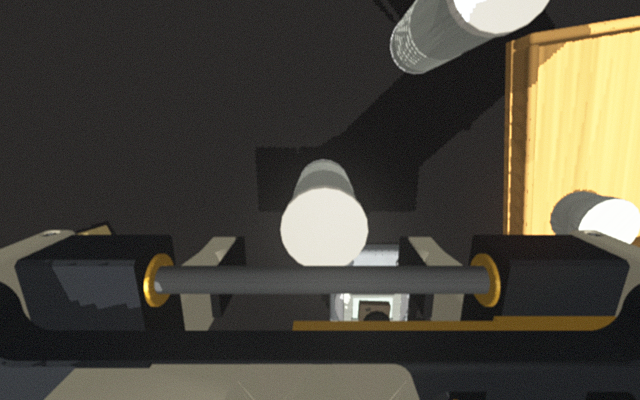

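The wrist view shows the tin lid at (324,228), centred between the fingers at about (210,280) and (435,280). The press foot is behind it. I'll descend and grip.

Call:
{"fn": "carry_out", "kwargs": {
  "commands": [
    {"dp": [0,0.001,0.022],"rotation": [0,0,0]},
    {"dp": [0,0,0.02],"rotation": [0,0,0]},
    {"dp": [0,0,0.02],"rotation": [0,0,0]},
    {"dp": [0,0,0.02],"rotation": [0,0,0]},
    {"dp": [0,0,0],"rotation": [0,0,0]}
  ]
}}

```text
t: 4.53
eef_pos: [0.4462, 0.032, 0.1399]
ee_rot: [-3.141, -0.0, 2.889]
force: [0.1, 0.1, 0.6]
width: 0.0874
gripper_force: 0.0
```

Call:
{"fn": "carry_out", "kwargs": {
  "commands": [
    {"dp": [0,0,0],"rotation": [0,0,0]},
    {"dp": [0,0,0],"rotation": [0,0,0]},
    {"dp": [0,0,0],"rotation": [0,0,0]},
    {"dp": [0,0,0],"rotation": [0,0,0]},
    {"dp": [0,0,0],"rotation": [0,0,0]},
    {"dp": [0,0,0],"rotation": [0,0,0]}
  ],
  "grip": 0.04,
  "force": 25
}}

```text
t: 5.28
eef_pos: [0.4465, 0.0326, 0.1401]
ee_rot: [3.141, 0.001, 2.89]
force: [-0.7, -1.4, 5.0]
width: 0.06
gripper_force: 25.0
```

Call:
{"fn": "carry_out", "kwargs": {
  "commands": [
    {"dp": [0,0,-0.02],"rotation": [0,0,0]},
    {"dp": [0,0,-0.02],"rotation": [0,0,0]},
    {"dp": [0,0,-0.02],"rotation": [0,0,0]},
    {"dp": [0,0,-0.02],"rotation": [0,0,0]},
    {"dp": [0,0,0],"rotation": [0,0,0]}
  ]
}}

```text
t: 5.9
eef_pos: [0.4463, 0.0328, 0.22]
ee_rot: [3.14, 0.001, 2.889]
force: [0.1, 0.3, -4.4]
width: 0.0601
gripper_force: 25.0
```

Run:
```python
from h import *
go([.4246,.3354,.218],165.55)
```

```text
dp now-axes [0.0965 0.2876 0.0024] rot [ 0.08  0.06 -0.01] dp in goal axes [0.0965 0.2876 0.002 ]
```

Call:
{"fn": "carry_out", "kwargs": {
  "commands": [
    {"dp": [0.012,0.036,0],"rotation": [0,0,0]},
    {"dp": [0.012,0.036,0],"rotation": [0,0,0]},
    {"dp": [0.012,0.036,0],"rotation": [0,0,0]},
    {"dp": [0.012,0.036,0],"rotation": [0,0,0]},
    {"dp": [0,0,0],"rotation": [0,0,-8]},
    {"dp": [0,0,0],"rotation": [0,0,-8]},
    {"dp": [0,0,0],"rotation": [0,0,-8]},
    {"dp": [0,0,0],"rotation": [0,0,0]}
  ]
}}

```text
t: 6.9
eef_pos: [0.4347, 0.1835, 0.218]
ee_rot: [-3.141, -0.002, -2.976]
force: [-0.2, -1.1, -4.3]
width: 0.0602
gripper_force: 25.0
```

Run:
```python
from h import *
s=readout.get_state(); print(s["t"],s["eef_pos"],s["q"])
go([.4246,.3354,.218],189.55)
```

```text
6.9 [0.43473382 0.18351537 0.21804154] [ 8.17508445e-01  4.78695727e-02 -4.67556612e-01 -7.08970982e-04
 -1.05778035e+00 -2.22244006e+00]
dp now-axes [-1.500e-02  1.515e-01 -1.000e-04] rot [-0.06 -0.13 -0.07] dp in goal axes [-0.0152  0.1515  0.    ]
```

Call:
{"fn": "carry_out", "kwargs": {
  "commands": [
    {"dp": [-0.004,0.038,0],"rotation": [0,0,0]},
    {"dp": [-0.004,0.038,0],"rotation": [0,0,0]},
    {"dp": [-0.004,0.038,0],"rotation": [0,0,0]},
    {"dp": [-0.003,0.0375,0],"rotation": [0,0,0]},
    {"dp": [0,0,0.02],"rotation": [0,0,0]},
    {"dp": [0,0,0.02],"rotation": [0,0,0]},
    {"dp": [0,0,0],"rotation": [0,0,0]}
  ]
}}

```text
t: 7.78
eef_pos: [0.4242, 0.3346, 0.1773]
ee_rot: [-3.138, -0.003, -2.978]
force: [-0.1, 0.1, -4.0]
width: 0.0601
gripper_force: 25.0
```

Call:
{"fn": "carry_out", "kwargs": {
  "commands": [
    {"dp": [0,0,0.01],"rotation": [0,0,0]},
    {"dp": [0,0,0.01],"rotation": [0,0,0]},
    {"dp": [0,0,0.005],"rotation": [0,0,0]},
    {"dp": [0,0,0],"rotation": [0,0,0]},
    {"dp": [0,0,0],"rotation": [0,0,0]}
  ]
}}

```text
t: 8.4
eef_pos: [0.4253, 0.3359, 0.1549]
ee_rot: [3.141, 0.0, -2.975]
force: [0.1, 0.3, -3.8]
width: 0.06
gripper_force: 25.0
```

Run:
```python
from h import *
s=readout.get_state(); print(s["t"],s["eef_pos"],s["q"],s["force"])
K=cam("side"); p,d=vision.grab_frame("side"); save("s1.png",p); W=cloud(d,K)
m=(abs(W[...,0]-.4246)<.04)&(abs(W[...,1]-.335)<.045)&(W[...,2]<.15); P=W[m]
print(np.nanpercentile(P,[2,50,98],axis=0))
```

```text
8.4 [0.42531574 0.3359421  0.15489231] [ 1.03035585e+00  2.26406477e-01 -4.14354707e-01  1.90270631e-04
 -9.29505147e-01 -2.43460901e+00] [ 0.06551008  0.33023447 -3.81804714]
[[0.38619499 0.30098373 0.00667764]
 [0.42367592 0.36015774 0.01586434]
 [0.46309599 0.37851569 0.10147628]]
```

View pics/s1.png

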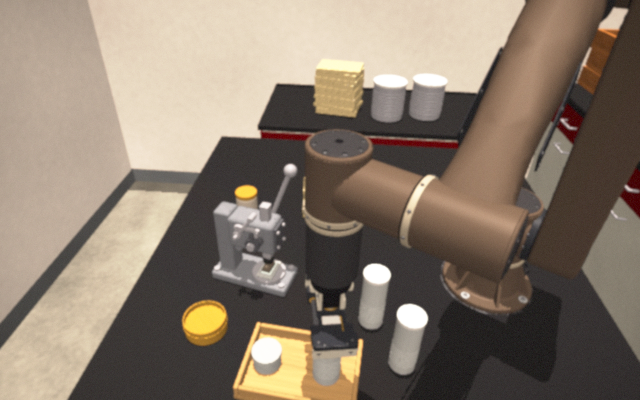

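The tin at (327,365) hangs inside the tray's free end, about 5 mm above the floor. I'll lower it, release and rise.

Call:
{"fn": "carry_out", "kwargs": {
  "commands": [
    {"dp": [0,0,0.002],"rotation": [0,0,0]},
    {"dp": [0,0,0.0015],"rotation": [0,0,0]},
    {"dp": [0,0,0.0015],"rotation": [0,0,0]},
    {"dp": [0,0,0],"rotation": [0,0,0]}
  ]
}}

```text
t: 8.95
eef_pos: [0.4256, 0.3359, 0.1503]
ee_rot: [3.141, 0.001, -2.975]
force: [0.1, -1.6, 3.2]
width: 0.0602
gripper_force: 25.0
```

Call:
{"fn": "carry_out", "kwargs": {
  "commands": [
    {"dp": [0,0,0],"rotation": [0,0,0]},
    {"dp": [0,0,0],"rotation": [0,0,0]},
    {"dp": [0,0,0],"rotation": [0,0,0]},
    {"dp": [0,0,0],"rotation": [0,0,0]},
    {"dp": [0,0,0],"rotation": [0,0,0]},
    {"dp": [0,0,0],"rotation": [0,0,0]}
  ],
  "grip": 0.0876
}}

```text
t: 9.7
eef_pos: [0.4251, 0.3358, 0.1496]
ee_rot: [-3.142, 0.0, -2.975]
force: [0.2, -0.1, 0.4]
width: 0.0875
gripper_force: 0.0
```

Call:
{"fn": "carry_out", "kwargs": {
  "commands": [
    {"dp": [0,0,-0.02],"rotation": [0,0,0]},
    {"dp": [0,0,-0.03],"rotation": [0,0,0]},
    {"dp": [0,0,-0.04],"rotation": [0,0,0]},
    {"dp": [0,0,-0.04],"rotation": [0,0,0]},
    {"dp": [0,0,-0.04],"rotation": [0,0,0]},
    {"dp": [0,0,-0.03],"rotation": [0,0,0]},
    {"dp": [0,0,0],"rotation": [0,0,0]}
  ]
}}

```text
t: 10.58
eef_pos: [0.4258, 0.3365, 0.3523]
ee_rot: [3.138, 0.004, -2.975]
force: [-0.0, 0.3, -0.2]
width: 0.0877
gripper_force: 0.0
```

Run:
```python
from h import *
s=readout.get_state(); print(s["t"],s["eef_pos"],s["q"],s["force"])
K=cam("wrist",s); p,d=vision.grab_frame("wrist"); W=cloud(d,K)
m=(abs(W[...,2]-.17)<.012)&(abs(W[...,0]-.425)<.06)&(abs(W[...,1]-.335)<.06); P=W[m]
print(len(P), cv2.minEnclosingCircle(P[:,:2].astype(np.float32)),P[:,2].mean(),P[:,2].std())
# catch: press frame
yaw=np.radians(-14.45); Rz=np.array([[np.cos(yaw),-np.sin(yaw)],[np.sin(yaw),np.cos(yaw)]]); o=np.array([.596,.055])
for x in(-.032,-.024,.02,.03): print(x,np.round(o+Rz@[x,.053],4))
go([*(o+Rz@[-.034,.053]),s["eef_pos"][2]],-95)
```

```text
10.575 [0.42579792 0.33645036 0.35228119] [ 1.03038594e+00  8.59819558e-02 -1.15947988e-01  6.39874745e-04
 -1.36403589e+00 -2.43455573e+00] [-0.03829744  0.27496458 -0.22544106]
2425 ((0.4235303997993469, 0.33446043729782104), 0.030507974326610565) 0.1689097585017936 0.0010170577152309047
-0.032 [0.5782 0.1143]
-0.024 [0.586  0.1123]
0.02 [0.6286 0.1013]
0.03 [0.6383 0.0988]
dp now-axes [-0.1123 -0.2432 -0.0021] rot [ 3.000e-02  1.300e-01 -7.546e+01] dp in goal axes [ 0.2072 -0.1698 -0.0018]
```

Call:
{"fn": "carry_out", "kwargs": {
  "commands": [
    {"dp": [0,0,0],"rotation": [0,0,-9.43]},
    {"dp": [0,0,0],"rotation": [0,0,-9.43]},
    {"dp": [0,0,0],"rotation": [0,0,-9.43]},
    {"dp": [0,0,0],"rotation": [0,0,-9.43]},
    {"dp": [0,0,0],"rotation": [0,0,-9.43]},
    {"dp": [0,0,0],"rotation": [0,0,-9.43]},
    {"dp": [0,0,0],"rotation": [0,0,-9.43]},
    {"dp": [0,0,0],"rotation": [0,0,-9.45]}
  ],
  "grip": 0.0,
  "force": 20
}}

```text
t: 11.62
eef_pos: [0.4248, 0.3355, 0.3481]
ee_rot: [3.14, -0.002, -1.653]
force: [0.6, 0.9, 0.7]
width: 0.0131
gripper_force: 0.0
```

Call:
{"fn": "carry_out", "kwargs": {
  "commands": [
    {"dp": [0.034,-0.028,0],"rotation": [0,0,0]},
    {"dp": [0.034,-0.028,0],"rotation": [0,0,0]},
    {"dp": [0.034,-0.028,0],"rotation": [0,0,0]},
    {"dp": [0.034,-0.028,0],"rotation": [0,0,0]},
    {"dp": [0.034,-0.028,0],"rotation": [0,0,0]},
    {"dp": [0.034,-0.028,0],"rotation": [0,0,0]},
    {"dp": [0,0,0],"rotation": [0,0,0]}
  ]
}}

```text
t: 12.5
eef_pos: [0.5754, 0.1156, 0.3475]
ee_rot: [3.139, -0.002, -1.661]
force: [-0.3, 0.6, 0.2]
width: 0.0004
gripper_force: 0.0
```

Run:
```python
from h import *
s=readout.get_state(); print(s["t"],s["eef_pos"],s["q"],s["width"])
K=cam("wrist",s); p,d=vision.grab_frame("wrist"); save("w2.png",p); W=cloud(d,K)
m=(W[...,2]>.238)&(W[...,2]<.262)&(W[...,0]>.59)&(W[...,0]<.66)&(W[...,1]>.083)&(W[...,1]<.13); P=W[m]
if len(P): print(len(P),P.min(0),P.max(0),np.median(P,0))
go([.576,.1148,.263],-95)
```

```text
12.5 [0.57541247 0.11557014 0.34754907] [ 5.31074944e-01  1.69144310e-01 -2.88928238e-02 -8.13372990e-05
 -1.37593087e+00 -6.21651200e-01] 0.00043430852001644056
610 [0.6099599  0.08695029 0.2380628 ] [0.63001964 0.11511663 0.25337528] [0.6183624  0.09922078 0.25056602]
dp now-axes [ 0.0017 -0.0016  0.0848] rot [ 0.14 -0.07 -0.14] dp in goal axes [ 0.0018 -0.0013  0.0848]
```

View pics/w2.png

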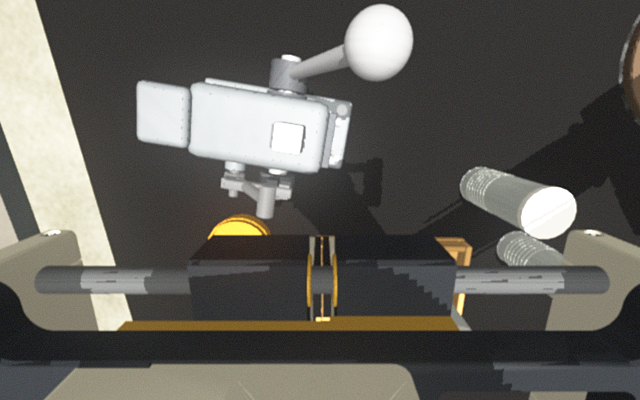

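The wrist view shows the catch tab at (265,200), the knob at (380,43) and the closed fingers to the operator's side of the tab. They are clear of both. I'll lower the tool in front of the tab.

Call:
{"fn": "carry_out", "kwargs": {
  "commands": [
    {"dp": [0.001,-0.001,0.025],"rotation": [0,0,0]},
    {"dp": [0,0,0.025],"rotation": [0,0,0]},
    {"dp": [0,0,0.02],"rotation": [0,0,0]},
    {"dp": [0,0,0.014],"rotation": [0,0,0]},
    {"dp": [0,0,0],"rotation": [0,0,0]}
  ]
}}

```text
t: 13.18
eef_pos: [0.5749, 0.1172, 0.2645]
ee_rot: [3.14, -0.001, -1.657]
force: [0.1, -0.9, 0.0]
width: 0.0004
gripper_force: 0.0
```

Run:
```python
from h import *
s=readout.get_state(); print(s["t"],s["eef_pos"],s["force"])
go([.6383,.0988,.263],-95)
```

```text
13.175 [0.57486876 0.11715981 0.26445791] [ 0.13435639 -0.90522552  0.04896919]
dp now-axes [ 0.0128 -0.0648  0.0013] rot [ 0.11 -0.06  0.05] dp in goal axes [ 0.0128 -0.0648  0.0015]
```

Call:
{"fn": "carry_out", "kwargs": {
  "commands": [
    {"dp": [0.002,-0.008,0],"rotation": [0,0,0]},
    {"dp": [0.002,-0.008,0],"rotation": [0,0,0]},
    {"dp": [0.0016,-0.008,0],"rotation": [0,0,0]},
    {"dp": [0.0016,-0.008,0],"rotation": [0,0,0]},
    {"dp": [0.0016,-0.008,0],"rotation": [0,0,0]},
    {"dp": [0.0016,-0.008,0],"rotation": [0,0,0]}
  ]
}}

```text
t: 13.92
eef_pos: [0.6232, 0.1021, 0.2656]
ee_rot: [-3.141, -0.0, -1.658]
force: [-1.4, -0.9, 2.2]
width: -0.0001
gripper_force: 0.8
```

Call:
{"fn": "carry_out", "kwargs": {
  "commands": [
    {"dp": [0.0016,-0.008,0],"rotation": [0,0,0]},
    {"dp": [0.0016,-0.008,0],"rotation": [0,0,0]},
    {"dp": [0,0,0],"rotation": [0,0,0]}
  ]
}}

```text
t: 14.3
eef_pos: [0.6391, 0.0978, 0.2668]
ee_rot: [-3.14, 0.0, -1.658]
force: [-3.1, 1.3, 8.2]
width: 0.0007
gripper_force: 4.2
```

Run:
```python
from h import *
s=readout.get_state(); print(s["t"],s["eef_pos"],s["force"])
```

```text
14.3 [0.63907957 0.0977985  0.26683568] [-3.08820153  1.27815208  8.19922274]
```

Call:
{"fn": "carry_out", "kwargs": {
  "commands": [
    {"dp": [-0.002,0.01,-0.001],"rotation": [0,0,0]},
    {"dp": [-0.004,0.02,0],"rotation": [0,0,0]},
    {"dp": [-0.006,0.03,0],"rotation": [0,0,0]},
    {"dp": [0,0,-0.03],"rotation": [0,0,0]},
    {"dp": [0,0,-0.03],"rotation": [0,0,0]},
    {"dp": [0,0,-0.03],"rotation": [0,0,0]},
    {"dp": [0,0,0],"rotation": [0,0,0]}
  ]
}}

```text
t: 15.18
eef_pos: [0.5803, 0.1152, 0.3592]
ee_rot: [-3.137, 0.002, -1.658]
force: [-0.4, -0.9, -0.6]
width: 0.0003
gripper_force: 0.0
```

Run:
```python
from h import *
s=readout.get_state(); print(s["t"],s["eef_pos"],s["force"])
K=cam("wrist",s); p,d=vision.grab_frame("wrist"); save("w3.png",p[:240]); W=cloud(d,K)
yaw=np.radians(-14.45); Rz=np.array([[np.cos(yaw),-np.sin(yaw)],[np.sin(yaw),np.cos(yaw)]])
L=(W[...,:2]-[.596,.055])@Rz
m=(W[...,2]>.232)&(W[...,2]<.275)&(L[...,1]>.035)&(L[...,1]<.07)&(L[...,0]<.12)&(L[...,0]>.0)
print(m.sum(), [np.round(np.percentile(q[m],[2,50,98]),3) for q in(L[...,0],L[...,1],W[...,2])])
```

```text
15.175 [0.58026946 0.1151532  0.35915802] [-0.36134746 -0.93828838 -0.57994501]
901 [array([0.017, 0.048, 0.058]), array([0.037, 0.049, 0.062]), array([0.232, 0.263, 0.266])]
```

View pics/w3.png

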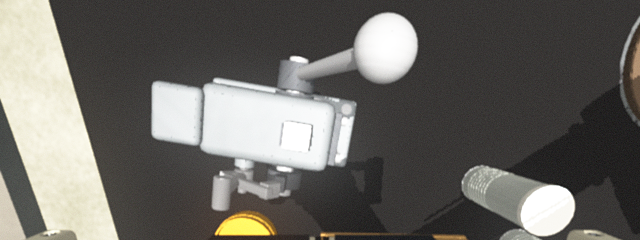

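The catch tab is now at (222,192). I measure it at press x ≈ 51 mm and z ≈ 259 mm, which puts the catch at about 0.57 rad, flipped back. The knob is still up, at (387,47). Next I'll rise, turn and go over the knob.

Call:
{"fn": "carry_out", "kwargs": {
  "commands": [
    {"dp": [0,0,-0.035],"rotation": [0,0,0]},
    {"dp": [0,0,-0.035],"rotation": [0,0,0]},
    {"dp": [0,0,0],"rotation": [0,0,9.95]},
    {"dp": [0,0,0],"rotation": [0,0,9.95]},
    {"dp": [0,0,0],"rotation": [0,0,9.95]},
    {"dp": [0,0,0],"rotation": [0,0,9.95]},
    {"dp": [0,0,0],"rotation": [0,0,9.95]},
    {"dp": [0,0,0],"rotation": [0,0,9.95]}
  ],
  "grip": 0.07
}}

```text
t: 16.23
eef_pos: [0.5792, 0.1149, 0.425]
ee_rot: [3.141, -0.002, -2.706]
force: [0.0, -0.1, 0.2]
width: 0.0694
gripper_force: 0.0
```

Call:
{"fn": "carry_out", "kwargs": {
  "commands": [
    {"dp": [0,0,0],"rotation": [0,0,9.95]},
    {"dp": [0,0,0],"rotation": [0,0,9.95]},
    {"dp": [0,0,0],"rotation": [0,0,9.95]},
    {"dp": [0,0,0],"rotation": [0,0,9.95]},
    {"dp": [0,0,0],"rotation": [0,0,0]}
  ]
}}

```text
t: 16.85
eef_pos: [0.5792, 0.1149, 0.4253]
ee_rot: [-3.141, -0.002, 2.89]
force: [0.1, -0.1, 0.8]
width: 0.0699
gripper_force: 0.0
```

Run:
```python
from h import *
s=readout.get_state(); print(s["t"],s["eef_pos"],s["q"],s["force"])
go([.5396,.0128,.41],165.55)
```

```text
16.85 [0.57924    0.11491397 0.42527479] [ 5.26421930e-01  1.59965930e-01  1.29032571e-01 -3.42210206e-04
 -1.54169606e+00 -2.34896022e+00] [ 0.07910652 -0.07561238  0.7698354 ]
dp now-axes [ 0.0129 -0.1088  0.0154] rot [-0.06 -0.09  0.03] dp in goal axes [ 0.0129 -0.1088  0.0153]
```

Call:
{"fn": "carry_out", "kwargs": {
  "commands": [
    {"dp": [0.003,-0.027,0],"rotation": [0,0,0]},
    {"dp": [0.003,-0.027,0],"rotation": [0,0,0]},
    {"dp": [0.003,-0.027,0],"rotation": [0,0,0]},
    {"dp": [0.0038,-0.0278,0.015],"rotation": [0,0,0]},
    {"dp": [0,0,0],"rotation": [0,0,0]}
  ]
}}

```text
t: 17.48
eef_pos: [0.5383, 0.0102, 0.4115]
ee_rot: [3.141, -0.0, 2.887]
force: [-0.0, 0.1, 0.2]
width: 0.07
gripper_force: 0.0
```

Run:
```python
from h import *
s=readout.get_state(); print(s["t"],s["eef_pos"])
K=cam("wrist",s); p,d=vision.grab_frame("wrist"); save("w4.png",p); W=cloud(d,K)
m=(W[...,2]>.3)&(W[...,2]<.36)&(abs(W[...,0]-.54)<.03)&(abs(W[...,1]-.013)<.03); P=W[m]
A=np.c_[2*P,np.ones(len(P))]; c=np.linalg.lstsq(A,(P**2).sum(1),rcond=None)[0]; print(len(P),"sphere",c[:3],np.sqrt(c[3]+c[:3]@c[:3]),P.max(0),P.min(0))
go([.5396,.0128,.330],165.55)
```

```text
17.475 [0.53830813 0.01017453 0.41151087]
1331 sphere [0.53903453 0.01116482 0.32425773] 0.015621084331829859 [0.55281999 0.02691379 0.34101486] [ 0.52294968 -0.00429579  0.31879038]
dp now-axes [-0.      0.0018  0.082 ] rot [ 0.02  0.03 -0.12] dp in goal axes [-0.0001  0.0019  0.082 ]
```

View pics/w4.png

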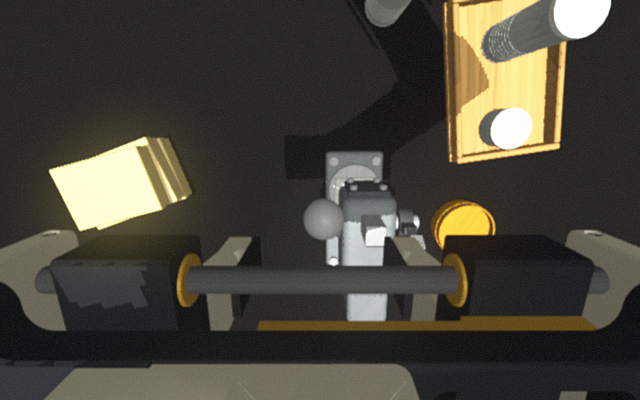

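The knob at (323,219) fits a sphere centred on (0.539, 0.011, 0.324) with a 15.6 mm radius, as expected. It lies on the jaw centre line, and the tin stands in the tray at the upper right. I'll descend and grip.

Call:
{"fn": "carry_out", "kwargs": {
  "commands": [
    {"dp": [0,0.001,0.02],"rotation": [0,0,0]},
    {"dp": [0,0,0.02],"rotation": [0,0,0]},
    {"dp": [0,0,0.02],"rotation": [0,0,0]},
    {"dp": [0,0,0.022],"rotation": [0,0,0]},
    {"dp": [0,0,0],"rotation": [0,0,0]}
  ]
}}

```text
t: 18.15
eef_pos: [0.5396, 0.0137, 0.3285]
ee_rot: [-3.14, -0.002, 2.889]
force: [0.7, -0.8, -0.0]
width: 0.0703
gripper_force: 0.0
```

Call:
{"fn": "carry_out", "kwargs": {
  "commands": [
    {"dp": [0,0,0],"rotation": [0,0,0]},
    {"dp": [0,0,0],"rotation": [0,0,0]},
    {"dp": [0,0,0],"rotation": [0,0,0]},
    {"dp": [0,0,0],"rotation": [0,0,0]},
    {"dp": [0,0,0],"rotation": [0,0,0]},
    {"dp": [0,0,0],"rotation": [0,0,0]}
  ],
  "grip": 0.01,
  "force": 40
}}

```text
t: 18.9
eef_pos: [0.5394, 0.0116, 0.3298]
ee_rot: [-3.138, -0.001, 2.888]
force: [-1.1, -9.0, 0.2]
width: 0.0302
gripper_force: 40.0
```

Run:
```python
from h import *
s=readout.get_state(); print(s["t"],s["eef_pos"],s["force"],s["width"])
# arc increments in tool axes: tool x = -press x, tool z = down
a=np.radians(70-np.linspace(0,1.66,25)*180/np.pi)
print(np.round(np.c_[np.diff(.17*np.cos(a)),-np.diff(.17*np.sin(a))],4).tolist())
```

```text
18.9 [0.53944098 0.01158458 0.32984885] [-1.13554794 -9.04233641  0.21906989] 0.030193690027177207
[[0.0109, 0.0044], [0.0106, 0.0051], [0.0102, 0.0059], [0.0098, 0.0066], [0.0093, 0.0072], [0.0088, 0.0078], [0.0082, 0.0084], [0.0076, 0.009], [0.007, 0.0095], [0.0063, 0.0099], [0.0056, 0.0103], [0.0049, 0.0107], [0.0041, 0.011], [0.0033, 0.0113], [0.0026, 0.0115], [0.0018, 0.0116], [0.0009, 0.0117], [0.0001, 0.0118], [-0.0007, 0.0117], [-0.0015, 0.0117], [-0.0023, 0.0115], [-0.0031, 0.0113], [-0.0039, 0.0111], [-0.0046, 0.0108]]
```

Call:
{"fn": "carry_out", "kwargs": {
  "commands": [
    {"dp": [0,-0.0015,0],"rotation": [0,0,0]},
    {"dp": [0.0109,0,0.0044],"rotation": [0,0,0]},
    {"dp": [0.0106,0,0.0051],"rotation": [0,0,0]},
    {"dp": [0.0102,0,0.0059],"rotation": [0,0,0]},
    {"dp": [0.0098,0,0.0066],"rotation": [0,0,0]},
    {"dp": [0,0,0],"rotation": [0,0,0]}
  ]
}}

```text
t: 19.65
eef_pos: [0.499, 0.0218, 0.308]
ee_rot: [-3.14, 0.001, 2.889]
force: [0.7, -7.5, 1.8]
width: 0.03
gripper_force: 40.0
```

```bash
cat > k.py <<'E'
from h import *
s=readout.get_state(); print(s["t"],s["eef_pos"],s["force"],s["width"])
A=R.from_euler('xyz',s["ee_rot"]); g=A.apply([0,0,.006])+s["eef_pos"]-[.5953,-.003,.165]
x=g[:2]@[.968,-.2495]; e=np.arctan2(g[2],-x); print("r",np.hypot(x,g[2]),"lever~",np.radians(70)-e,"lateral",g[:2]@[.2495,.968], "force tool axes",A.inv().apply(s["force"]))
E
python3 k.py
```

```text
19.65 [0.49904288 0.02177836 0.30795102] [ 0.73289809 -7.48985022  1.81039397] 0.030048012355352854
r 0.16919524782400686 lever~ 0.2785565720386899 lateral -3.9140024542866506e-05 force tool axes [-2.5837134  -7.07116929 -1.79875297]
```

Call:
{"fn": "carry_out", "kwargs": {
  "commands": [
    {"dp": [0.0093,-0.0015,0.0072],"rotation": [0,0,0]},
    {"dp": [0.0088,0,0.0078],"rotation": [0,0,0]},
    {"dp": [0.0082,0,0.0084],"rotation": [0,0,0]},
    {"dp": [0.0076,0,0.009],"rotation": [0,0,0]},
    {"dp": [0.007,0,0.0095],"rotation": [0,0,0]},
    {"dp": [0.0063,0,0.0099],"rotation": [0,0,0]},
    {"dp": [0.0056,0,0.0103],"rotation": [0,0,0]},
    {"dp": [0.0049,0,0.0107],"rotation": [0,0,0]}
  ]
}}

```text
t: 20.65
eef_pos: [0.4432, 0.0358, 0.2349]
ee_rot: [3.141, 0.0, 2.889]
force: [-1.3, -1.9, 4.5]
width: 0.03
gripper_force: 40.0
```

```bash
python3 k.py
```

```text
20.65 [0.44317398 0.0358183  0.23494052] [-1.31403121 -1.92769664  4.50480066] 0.02999098653516596
r 0.16946595768711148 lever~ 0.8348449569252772 lateral -0.00037695200269433326 force tool axes [ 0.7884759  -2.19317764 -4.50601808]
```

Call:
{"fn": "carry_out", "kwargs": {
  "commands": [
    {"dp": [0.0041,0,0.011],"rotation": [0,0,0]},
    {"dp": [0.0033,0,0.0113],"rotation": [0,0,0]},
    {"dp": [0.0026,0,0.0115],"rotation": [0,0,0]},
    {"dp": [0.0018,0,0.0116],"rotation": [0,0,0]},
    {"dp": [0.0009,0,0.0117],"rotation": [0,0,0]},
    {"dp": [0.0001,0,0.0118],"rotation": [0,0,0]},
    {"dp": [-0.0007,0,0.0117],"rotation": [0,0,0]},
    {"dp": [-0.0015,0,0.0117],"rotation": [0,0,0]}
  ]
}}

```text
t: 21.65
eef_pos: [0.4328, 0.0384, 0.1416]
ee_rot: [-3.142, -0.0, 2.889]
force: [-4.2, 0.7, 5.4]
width: 0.0302
gripper_force: 40.0
```

```bash
python3 k.py
```

```text
21.65 [0.43284383 0.03837498 0.14162633] [-4.21195536  0.72790555  5.357411  ] 0.03021367789278309
r 0.17013837299245202 lever~ 1.3952455900144634 lateral -0.000482155481533752 force tool axes [ 4.26270455 -0.34984053 -5.35529912]
```

Call:
{"fn": "carry_out", "kwargs": {
  "commands": [
    {"dp": [-0.0023,0,0.0115],"rotation": [0,0,0]},
    {"dp": [-0.0031,0,0.0113],"rotation": [0,0,0]},
    {"dp": [-0.0039,0,0.0111],"rotation": [0,0,0]},
    {"dp": [-0.0046,0,0.0108],"rotation": [0,0,0]},
    {"dp": [0,0,0.001],"rotation": [0,0,0]},
    {"dp": [0,0,0],"rotation": [0,0,0]},
    {"dp": [0,0,0],"rotation": [0,0,0]}
  ]
}}

```text
t: 22.52
eef_pos: [0.4464, 0.0349, 0.0965]
ee_rot: [-3.142, -0.0, 2.889]
force: [-4.4, 1.1, 7.5]
width: 0.0304
gripper_force: 40.0
```

```bash
python3 k.py
python3 - <<'E'
from h import *
K=cam("side"); p,d=vision.grab_frame("side"); save("s2.png",p); K2=cam("top")
W=cloud(d,K); m=(abs(W[...,0]-.4246)<.05)&(abs(W[...,1]-.335)<.05)&(W[...,2]>.155)&(W[...,2]<.185); P=W[m]
print(len(P),cv2.minEnclosingCircle(P[:,:2].astype(np.float32)),P[:,2].mean())
E
```

```text
22.525 [0.44644704 0.03492652 0.09648088] [-4.39560246  1.14484946  7.46441439] 0.030404329281850606
r 0.17068061220186728 lever~ 1.673546215697926 lateral -0.0004262641996511472 force tool axes [ 4.54408096  0.00777169 -7.46329359]
717 ((0.42510953545570374, 0.33503258228302), 0.03123532421886921) 0.1683507063094761
```

View pics/s2.png

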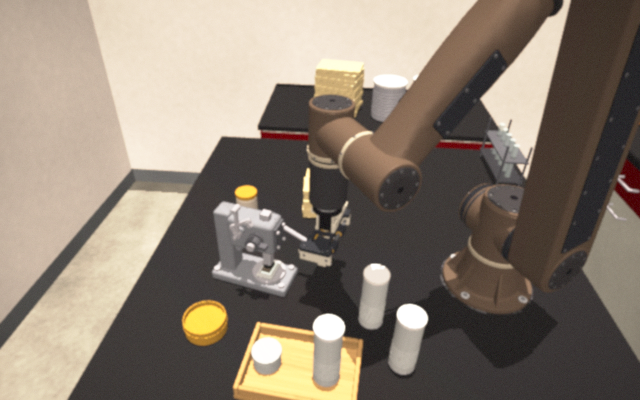

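The lever is down, running from (283,227) to the gripper at (318,250). The tin stands in the tray at (328,350), and nothing else has moved. I'll push a little further to confirm the stop.

Call:
{"fn": "carry_out", "kwargs": {
  "commands": [
    {"dp": [-0.001,0,0.002],"rotation": [0,0,0]},
    {"dp": [-0.001,0,0.002],"rotation": [0,0,0]},
    {"dp": [0,0,0],"rotation": [0,0,0]},
    {"dp": [0,0,0],"rotation": [0,0,0]},
    {"dp": [0,0,0],"rotation": [0,0,0]}
  ]
}}

```text
t: 23.2
eef_pos: [0.448, 0.0345, 0.0938]
ee_rot: [3.142, -0.0, 2.889]
force: [-13.6, 3.7, 28.0]
width: 0.0297
gripper_force: 40.0
```

```bash
python3 k.py
```

```text
23.2 [0.44798148 0.03451704 0.09383773] [-13.6317808    3.67782446  27.96851623] 0.029728166400120406
r 0.17043433260941693 lever~ 1.691565278108081 lateral -0.00043916729457223717 force tool axes [ 14.12655814   0.15915086 -27.96434814]
```

The force jumped to 31 N, so the lever is at its stop. I'll ease off slightly and hand in.

Call:
{"fn": "carry_out", "kwargs": {
  "commands": [
    {"dp": [0.0005,0,-0.001],"rotation": [0,0,0]},
    {"dp": [0,0,0],"rotation": [0,0,0]},
    {"dp": [0,0,0],"rotation": [0,0,0]}
  ]
}}

```text
t: 23.58
eef_pos: [0.4479, 0.0346, 0.0941]
ee_rot: [3.141, 0.0, 2.889]
force: [-8.0, 1.1, 14.4]
width: 0.0304
gripper_force: 40.0
```

```bash
python3 k.py; python3 -c "
from station import arm; print(arm.job_done())"
```

```text
23.575 [0.44787148 0.03457786 0.09409915] [-7.97690521  1.06418262 14.37795731] 0.030375884515329393
r 0.17042269567462714 lever~ 1.6898802891615787 lateral -0.0004072044797979285 force tool axes [  7.98860667  -0.96115331 -14.37871709]
the job is handed in; nothing more can be done
None
```

I handed the job in at about 23.6 s with the tall tin upright in the tray's free end, the catch flipped back to about 0.57 rad, and the lever still held at its stop with about 16 N; the station returned no verdict.

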